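# Put a ground steel block away in the dry box through its shutter port

### The job

Put the larger ground steel block that lies on the bench away in the dry box: slide the shutter fully open, pass the block in through the port without anything touching the soft rubber rim, set it down (do not drop it) flat on the rack inside, clear of the blocks already stored there, and slide the shutter fully shut again. Leave the stored blocks, the tape measure, the tape reel and the brush where they are.

Things in the scene. Friction and masses are not known exactly. Their poses are not given: they have to be found in the camera images.
- port_rim: the port's black soft rubber rim, fixed to the box: a frame 6 mm wide that stands 4 mm off the slope and reaches 5 mm behind the slope's outer face, round a clear opening 100 mm wide (its y) and 76 mm along the slope (its x). Origin 4 mm behind port_center, axes as port_center.
- dry_box: grey sheet-steel box fixed on the bench, 220 deep (x), 280 wide (y), 195 mm high. Origin: centre of its underside; x to its back, y to its left seen from the robot, z up. Its front rises 35 mm upright (at x = -110 mm), then slopes back at 45 degrees to x = 50, z = 195 mm; top and upper slope are clear windows. The port is in the left half of the slope. Sheet 4 mm thick.
- port_center (a point): middle of the port's opening, level with the rim's outer face; at x = -28, y = 60, z = 123 mm in the box's frame. Its own axes: z points out of the port, square to the slope (towards the robot and up at 45 degrees), x up the slope, y to the box's left.
- rack_spot (a point): point on the upper face of the level perforated rack inside the box, at x = 6, y = 60, z = 76 mm in the box's frame: a 25 mm high block lying there has its centre on the port's axis, 48 mm in from port_center. The rack reaches from x = -60 to 104 mm over the whole width; only the two stored blocks are on it, in the right half (y < -20 mm).
- shutter (a joint): steel shutter sliding over the port, 101 (along the slope) x 116 mm, outer face 8 mm off the slope: 0 m = shut, 0.118 m = fully open; opens to the box's right (-y). It stays where it is left and takes about 2 to 3 N to slide. Its two aluminium channels stand 11 mm off the slope, 46 to 58 mm above and below the port's centre line.
- shutter_knob (a point): black round pull knob on the shutter, 20 mm across and 28 mm tall, standing square to the slope; this point is on its axis, 8 mm below its outer end and 20 mm above the shutter's face, and moves with the shutter. Axes as port_center. Shut, it lies at y = 28 mm in the box's frame; fully open at y = -90 mm.
- steel_block: bright ground steel block, 25 (x) x 50 (y) x 25 mm (z), about 0.24 kg, lying on the bench to the right of the box. Origin at the centre of its underside, z up.
- tape_measure: orange pocket tape measure, 32 (x) x 77 (y) x 58 mm high, standing on the bench near the steel block; leave it. Origin on its underside.
- stored_wide: small ground steel block, 30 x 35 x 12 mm, already on the rack in the box; leave it. Origin at the centre of its underside.
- stored_thin: thin ground steel block, 9 x 30 x 20 mm high, already on the rack in the box; leave it. Origin at the centre of its underside.
- tape_reel: reel of cream masking tape lying flat on the bench to the right of the box, 102 mm across, 24 mm high; leave it. Origin at the centre of its underside.
- flat_brush: flat brush with a wooden handle, 173 mm long, 32 mm wide, 9 mm thick, lying on the bench before the box; leave it. Origin at its middle.

How it is judged:
On the way, in this order (a step that is already met when the one before it is completed fails the run):
1. the shutter is slid open (at least 105 of its 118 mm) (value of joint shutter above 0.105 m), for 0.2 s.
2. the steel block is through the port and rests flat on the rack (x of steel_block in the frame of dry_box between -0.03 and 0.1 m and y of steel_block in the frame of dry_box between -0.13 and 0.13 m and z of steel_block in the frame of dry_box between 0.073 and 0.079 m and angle between steel_block's own z axis and vertical below 0.1 rad), for 0.2 s.
At the end, for the whole second after the job is handed in: the steel block lies still and flat (within 0.1 rad, same way up, underside within 3 mm of the rack's surface) on the rack inside the box, and the shutter is shut to within 4 mm (all of step 2 and value of joint shutter below 0.004 m and linear speed of steel_block below 0.02 m/s); the robot touches nothing.
It fails at once if anything touches the port's rubber rim (more than 1 N) (contact force between port_rim and anything else above 1 N).
It fails at once if the steel block is dropped inside the box (close above the rack it moves faster than 0.36 m/s, a fall of about 7 mm) (linear speed of steel_block above 0.36 m/s and x of steel_block in the frame of dry_box above -0.06 m and y of steel_block in the frame of dry_box between -0.13 and 0.13 m and z of steel_block in the frame of dry_box below 0.1 m).
It fails at once if a stored block is shifted by more than 8 mm (distance of any of stored_wide, stored_thin from where it was at the start of the episode above 0.008 m).
It fails at once if the tape measure, the tape reel or the brush is shifted by more than 20 mm (distance of any of tape_measure, tape_reel, flat_brush from where it was at the start of the episode above 0.02 m).
It also fails if it takes over 64 s, if anything falls off the work surface, if the arm or the gripper's body presses on something with over 40 N, if the wrist force passes 120 N, or if a joint passes its speed limit or range.

### The arm

A 7-joint arm with a two-finger parallel gripper is mounted at the origin on a cart in front of the work surface, level with it; the furniture and walls round the work are solid. World frame = base frame: x ahead of the robot, y to its left, z up, the work surface at z = 0. Lengths are in m, angles in rad, forces in N, time in s.
With the tool pointing down it reaches from about 0.425 to 0.875 m from the base axis. Payload 4.7 kg.
Tool frame: the origin (TCP) lies at the very end of the fingers, on their centre line; the grasp point (between the pads) lies 19 mm behind it; z points along the fingers, y is the direction in which the jaws open and shut (so a half turn about z gives the same grasp; the last joint's range is limited). The gripper opens to 87 mm and grips with 3 to 60 N. Pads are 19 mm wide; open, the fingers measure 117 mm over their backs; the gripper's body (75 mm by 190 mm) begins 51 mm behind the grasp point.
Start: joints at [-1.138, 0.321, -0.07, 1.45, 0.023, 1.371, -0.057], TCP at [0.264, 0.594, 0.2] pointing down, gripper open.
Joint ranges: [-2.86, 2.86], [-0.3, 2.09], [-1.38, 1.24], [0.06, 2.45], [-1.56, 4.7], [0.09, 2.05], [-2.69, 2.69]. Speed limits (rad/s): [2.57, 2.57, 3.14, 3.14, 3.14, 3.14, 3.14].

### API

Orientations are given as a rotation vector (axis times angle).
In Python, from bench import * gives the robot as it stands.
- The arm moves only by the shell command python3 -m jog 'ROWS' [OPENING] [FORCE]. ROWS is JSON, a list of rows, each a list of 4 numbers: the shift along the world's x, y, z in mm, then the turn about the world's z in rad. In form: [[x, y, z, twist], ...]. A call has exactly 8 rows; each row is the pose to reach, as a shift and turn from the pose commanded when the call began; what a row does not reach only later rows make up. A row lasts 1/8 s, in which the tool goes at most 62.5 mm and 10.7 degrees, less where a joint would pass 70% of its speed; a pose out of reach is approached as far as the arm can. A call with a gripper value outside its range is refused whole. OPENING is the opening, from -1 (shut) to 1 (fully open), set as the call begins (- or left out, the last holds). The fingers move at their own pace and stop on an object; FORCE is the grip in N (left out, the last holds). Time passes only in rows, so rows that repeat a pose let the fingers close, or fill a call up. It gives the time, the measured TCP pose, the force and the opening at its end, in the units of the state.
- get_state(): the state, without advancing time (a new reading comes with each control period).
- get_image(name): name is "side" or "top"; returns a dict with "image" (420x560x3 uint8, red, green, blue), "fx", "fy", "cx", "cy" (pixels), "position" and "rotation" of the camera in the world. Camera axes: x right, y down, z forward; pixel columns grow to the right and rows downward; lengths in m; the calibration is good to about 2 mm. A picture is of the moment at which its call begins. There is no depth.
- close_job(): hands the job in, once; it reports no verdict.
The state is a dict: "time": time; "joint_positions": joint angles; "qd": joint speeds; "joint_torque": joint torques, N m; "position": TCP position; "tool_rot": TCP orientation; "ft_force": force on the tool from outside, world axes, zero at the start; "torque": the same for the moment, N m; "grip_width": opening from 0.0 (shut) to 1.0 (fully open).
Only numpy, scipy, OpenCV 4.12 (cv2) and the standard library are available. Lean on these libraries where they do the work, as an engineer would, in place of code of your own. Each camera call takes 0.05 s, during which the arm holds its last target. There are 200 camera calls.

## Working session

There is one attempt and no reset: what is moved stays moved. The work goes in short steps, Python scripts to look and compute and a shell command to move; the robot and the scene stay as the last step left them, time stands still between calls to the robot, and variables do not carry over. Pictures are saved under pics/ and viewed, about 8 in all and at most 12, crops included, and the job is handed in when it is done.

```bash
ls; mkdir -p pics; python3 - <<'E'
from bench import *
import cv2,pickle
for n in("side","top"):
    d=get_image(n); cv2.imwrite(f"pics/{n}0.png",d["image"][:,:,::-1]); print(n,d["fx"],d["fy"],d["cx"],d["cy"],d["position"],d["rotation"])
    pickle.dump(d,open(f"{n}0.pkl","wb"))
print(get_state())
E
```

```text
pics
side 474.81484676547467 474.81484676547467 288.6898469496594 205.95473316182935 [0.24609717 0.34243247 0.75358415] [-0.61036793  2.69039731 -1.11906979]
top 386.3476035571684 386.3476035571684 278.4387450286326 214.25722460461944 [ 0.37525263 -0.21820057  0.96446474] [-2.13273037  2.12626341 -0.1680685 ]
{'time': 0.1, 'joint_positions': array([-1.13791923,  0.32180671, -0.07008551,  1.45151763,  0.02260228,
        1.37079241, -0.05692843]), 'qd': array([ 1.71838498e-03, -5.42202326e-04, -7.03520634e-05, -4.69746666e-03,
        1.20704084e-03,  6.48421830e-04,  1.96199838e-04]), 'joint_torque': array([-9.44611129e-04, -4.92578173e+01, -4.06368971e-01, -3.13400638e+01,
       -6.42739562e-02,  3.94765392e-02,  7.32853232e-05]), 'position': array([0.2641537 , 0.59333789, 0.19885112]), 'tool_rot': array([-6.52961040e-01, -3.07270900e+00,  2.69521827e-03]), 'ft_force': array([-0.24605288, -0.63551339,  0.73363023]), 'torque': array([ 0.01710509,  0.004545  , -0.03332388]), 'grip_width': 1.001096532334661}
```

View pics/side0.png

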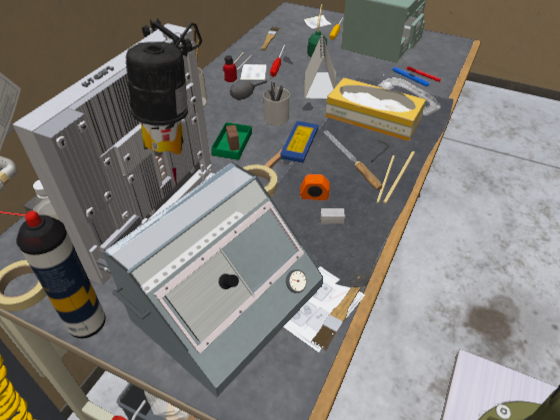

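View pics/top0.png

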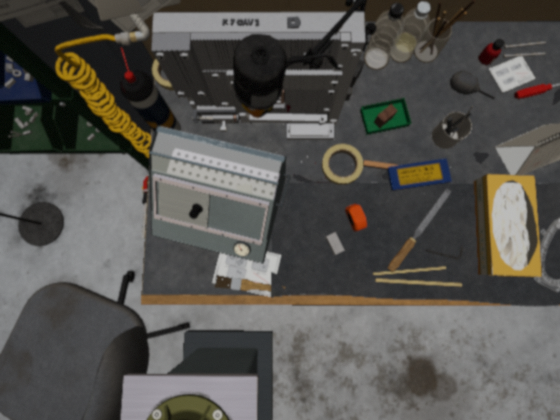

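The side view shows the box with knob at (228,282) and the block at (332,215), with the orange tape measure at (315,187) just behind it. The top view shows knob (196,211), block (335,243), tape measure (357,217), reel (343,163), and the brush at about (240,283). I'll enlarge both.

```bash
python3 - <<'E'
import cv2,numpy as np
s=cv2.imread("pics/side0.png");t=cv2.imread("pics/top0.png")
cv2.imwrite("pics/boxside.png",cv2.resize(s[155:395,95:345],None,fx=2.4,fy=2.4,interpolation=cv2.INTER_CUBIC))
a=cv2.resize(t[120:300,140:290],None,fx=3,fy=3,interpolation=cv2.INTER_CUBIC)
b=cv2.resize(t[195:265,310:380],None,fx=3.8,fy=3.8,interpolation=cv2.INTER_CUBIC)
c=cv2.resize(s[165:235,290:360],None,fx=3.8,fy=3.8,interpolation=cv2.INTER_CUBIC)
bc=np.vstack([b,c]);h=max(a.shape[0],bc.shape[0])
p=lambda i:cv2.copyMakeBorder(i,0,h-i.shape[0],0,0,cv2.BORDER_CONSTANT)
cv2.imwrite("pics/crop2.png",np.hstack([p(a),p(bc)]))
E
```

```text
(no output)
```

View pics/boxside.png

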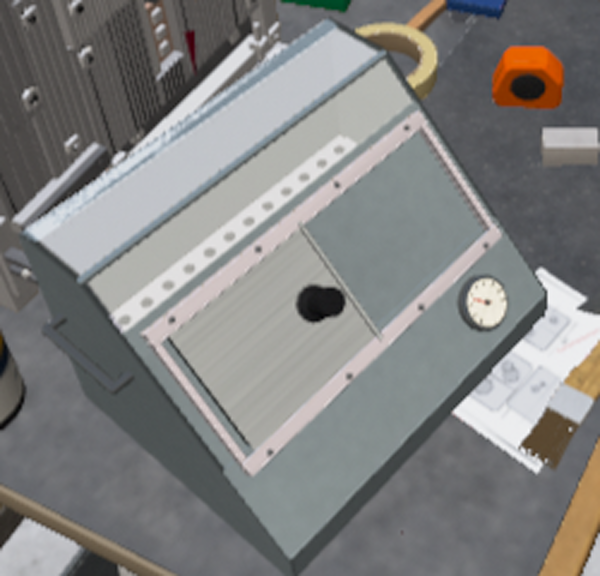

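View pics/crop2.png

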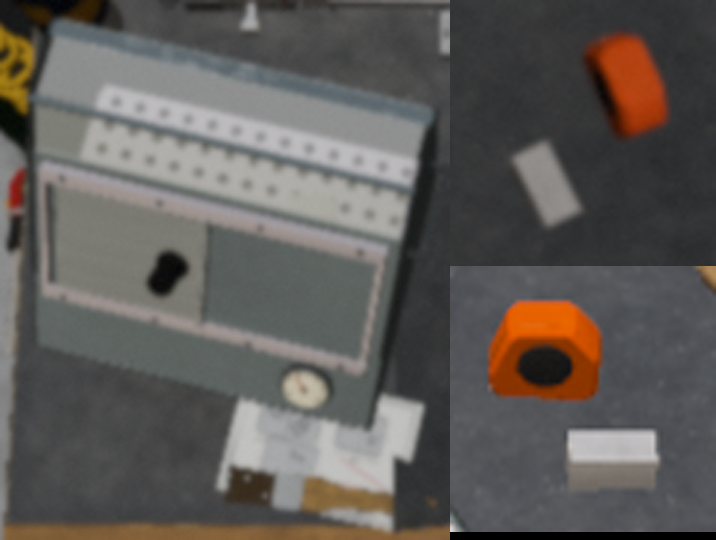

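```bash
cat > h.py <<'E'
import numpy as np,pickle
from scipy.optimize import least_squares
from scipy.spatial.transform import Rotation as R
C={n:pickle.load(open(f"{n}0.pkl","rb")) for n in("side","top")}
def proj(n,P):
    d=C[n];Rm=np.array(d["rotation"]);Rm=R.from_rotvec(Rm).as_matrix() if Rm.ndim==1 else Rm
    q=(np.atleast_2d(P)-d["position"])@Rm
    return np.c_[d["fx"]*q[:,0]/q[:,2]+d["cx"],d["fy"]*q[:,1]/q[:,2]+d["cy"]]
def T(p,P):
    c,s=np.cos(p[2]),np.sin(p[2]);P=np.atleast_2d(P)/1000.
    return np.c_[p[0]+c*P[:,0]-s*P[:,1],p[1]+s*P[:,0]+c*P[:,1],P[:,2]]
def fit(obs,p0):
    f=lambda p:np.concatenate([(proj(n,T(p,[o[0] for o in L]))-[o[1] for o in L]).ravel() for n,L in obs.items()])
    r=least_squares(f,p0,loss="soft_l1");return r.x,f(r.x).reshape(-1,2)
cr=lambda u,v,u0,v0,x0,y0,s:((u-u0+.5)/s-.5+x0,(v-v0+.5)/s-.5+y0)
E
python3 - <<'E'
from h import *
s=lambda u,v:cr(u,v,0,0,95,155,2.4); t=lambda u,v:cr(u,v,0,0,140,120,3)
o={"side":[((50,140,195),s(83,278)),((50,-140,195),s(386,55)),((110,140,195),s(25,228)),((110,-140,195),s(335,22)),((-110,140,0),s(297,575)),((-110,-140,35),s(545,285))],
"top":[((50,140,195),t(33,97)),((50,-140,195),t(405,178)),((110,140,195),t(55,22)),((110,-140,195),t(435,108)),((-110,140,35),t(38,345)),((-110,-140,35),t(370,425))]}
for k in o:
    p,r=fit({k:o[k]},[.5,.1,0]);print(k,p)
p,r=fit(o,[.5,.1,0]);print("box",p);print(r.round(1).tolist())
for y in(28,):
  k=T(p,[-28+(16+8)*-.7071-0,y,123+24*.7071]); print("knob",k,proj("side",k),proj("top",k))
for P in([-28,60,123],[6,60,76]):print(T(p,P))
b=lambda u,v:cr(u,v,450,0,310,195,3.8);c=lambda u,v:cr(u,v,450,266,290,165,3.8)
# block: x 25, y 50
w=12.5;l=25
o={"top":[((w,l,25),b(511,156)),((w,-l,25),b(582,210)),((-w,l,25),b(511,156)),((-w,-l,25),b(547,228))]}
o["top"]=[((-w,l,25),b(511,156)),((w,l,25),b(545,140)),((w,-l,25),b(582,210)),((-w,-l,25),b(547,228))]
o["side"]=[((w,l,25),c(568,430)),((w,-l,25),c(655,431)),((-w,-l,25),c(657,462)),((-w,l,25),c(567,461)),((-w,l,0),c(568,487)),((-w,-l,0),c(655,489))]
for k in o: print(k,fit({k:o[k]},[.35,-.35,.5])[0])
p,r=fit(o,[.35,-.35,.5]);print("block",p);print(r.round(1).tolist())
E
```

```text
side [ 0.5559873  -0.06693078 -0.24443517]
top [ 0.55577458 -0.06306398 -0.23273493]
box [ 0.55575861 -0.06554253 -0.24015731]
[[-1.0, 0.5], [1.0, -3.7], [-1.5, 1.2], [-2.0, -3.6], [0.7, 2.2], [1.9, 0.7], [-1.0, -0.6], [5.4, 3.6], [0.1, -2.1], [2.4, -0.4], [0.2, -0.3], [1.3, 1.0]]
knob [[ 0.51873879 -0.02764966  0.1399704 ]] [[231.68705961 279.02350317]] [[194.58665252 212.18512911]]
[[ 0.54283352 -0.00060455  0.123     ]]
[[ 0.57585774 -0.00869163  0.076     ]]
top [ 0.46369847 -0.34625758 -1.11272522]
side [ 0.46490906 -0.34462128 -1.14494531]
block [ 0.46457156 -0.34541308 -1.13156035]
[[-0.2, -0.3], [0.0, -0.4], [-0.6, -0.2], [-0.6, -0.6], [0.1, -0.5], [0.2, -0.6], [0.6, -0.5], [0.8, -0.4], [-0.0, 0.8], [0.1, 0.4]]
```

The enlarged crops confirm the features: both channels' outer edges, the box's roof edges and knob, and the block's corners. The block fit agrees between cameras to about 2 mm. The box residuals are larger, so I'll refit the box using the channel and box edges as lines and check it with an overlay.

```bash
cat > boxfit.py <<'E'
from h import *
import cv2
def SL(s,y,d): # slope coords relative to port centre line on outer sheet face -> box mm
    return (-25.2+.70711*(s-d),y,120.2+.70711*(s+d))
s=lambda u,v:cr(u,v,0,0,95,155,2.4); t=lambda u,v:cr(u,v,0,0,140,120,3)
# name: model end points
M={"chU":(SL(58,115,11),SL(58,-110,11)),"chL":(SL(-58,115,11),SL(-58,-110,11)),"left":((-110,140,35),(50,140,195)),"right":((-110,-140,35),(50,-140,195)),
"low":((-110,140,35),(-110,-140,35)),"topf":((50,140,195),(50,-140,195)),"topb":((110,140,195),(110,-140,195)),"tl":((50,140,195),(110,140,195)),"tr":((50,-140,195),(110,-140,195))}
L={"side":{"chU":(s(148,335),s(418,113)),"chL":(s(250,470),s(498,237)),"left":(s(83,278),s(293,553)),"topf":(s(83,278),s(386,55)),"topb":(s(25,228),s(335,22)),"low":(s(295,555),s(545,285)),"tl":(s(83,278),s(25,228))},
"top":{"chU":(t(45,165),t(395,243)),"chL":(t(42,292),t(362,372)),"low":(t(38,345),t(370,425)),"topf":(t(33,97),t(405,178)),"topb":(t(55,22),t(435,108)),"right":(t(370,425),t(405,235)),"tl":(t(33,97),t(55,22))}}
def res(p,c=None):
    out=[]
    for n in L:
        if c and n!=c: continue
        for k,(a,b) in L[n].items():
            q=proj(n,T(p,M[k]));e=(q[1]-q[0])/np.linalg.norm(q[1]-q[0]);nn=np.array([-e[1],e[0]])
            out+=[(np.array(a)-q[0])@nn,(np.array(b)-q[0])@nn]
    return np.array(out)
if __name__=="__main__":
    for c in("side","top",None): 
        p=least_squares(res,[.556,-.0655,-.24],args=(c,),loss="soft_l1").x; print(c,p)
    print(res(p).round(1))
    np.save("box.npy",p)
    ims=[]
    for n,(x0,y0,w,hh,f) in {"side":(95,155,250,240,2.4),"top":(140,120,150,150,3.2)}.items():
        im=cv2.resize(cv2.imread(f"pics/{n}0.png")[y0:y0+hh,x0:x0+w],None,fx=f,fy=f,interpolation=cv2.INTER_CUBIC)
        q=lambda P:[tuple(int(v) for v in ((a+.5-np.array([x0,y0]))*f-.5)) for a in proj(n,T(p,P))]
        for k,m in M.items(): cv2.line(im,*q(m),(0,0,255),1)
        for d in(8,36):
            th=np.linspace(0,6.28,24);cv2.polylines(im,[np.array(q([SL(10*np.cos(a),28+10*np.sin(a),d) for a in th]))],True,(0,255,0),1)
        cv2.polylines(im,[np.array(q([SL(50,2,8),SL(50,118,8),SL(-50,118,8),SL(-50,2,8)]))],True,(255,0,0),1)
        ims.append(im)
    hm=max(i.shape[0] for i in ims);im=np.hstack([cv2.copyMakeBorder(i,0,hm-i.shape[0],0,0,cv2.BORDER_CONSTANT) for i in ims])
    if im.shape[1]>800:
        cv2.imwrite("pics/ovA.png",ims[0]);cv2.imwrite("pics/ovB.png",ims[1])
    for nm,P in {"knob":SL(0,28,28),"port":(-28,60,123)}.items():print(nm,T(p,P))
    # lamp tip triangulation
    f=lambda P:np.r_[proj("side",P)[0]-(163,150),proj("top",P)[0]-(262,108)]
    r=least_squares(f,[.8,0,.2]);print("lamp",r.x,r.fun)
    for nm,a,b,z in(("tape",(315,187),(357,217),.05),("reel",(262,180),(343,163),.02)):
        f=lambda P:np.r_[proj("side",P)[0]-a,proj("top",P)[0]-b];r=least_squares(f,[.6,-.4,z]);print(nm,r.x,r.fun.round(1))
E
python3 boxfit.py
```

```text
side [ 0.55419375 -0.06678232 -0.24841128]
top [ 0.55676618 -0.06490956 -0.2347621 ]
None [ 0.55549172 -0.0668725  -0.24033181]
[ 2.   1.8 -2.8 -0.3  0.1  0.1  0.2  2.4 -0.1  4.1 -0.  -1.9  0.1  1.
 -0.6 -2.8 -0.6 -0.5  0.4 -0.7  0.4 -2.2  2.1  0.9 -2.1 -3.   0.5 -0.1]
knob [[ 0.51845065 -0.02896634  0.13999908]]
port [[ 0.54257796 -0.00193226  0.123     ]]
lamp [ 0.73088506 -0.17257673  0.22007057] [ 3.61969206  1.32716136 -1.6118014  -4.10224189]
tape [ 0.52886958 -0.40169686  0.02377577] [ 0.4  0.1 -0.1 -0.4]
reel [ 0.65871839 -0.37377938  0.0197198 ] [-2.9 -0.8  1.   3.1]
```

View pics/ovA.png

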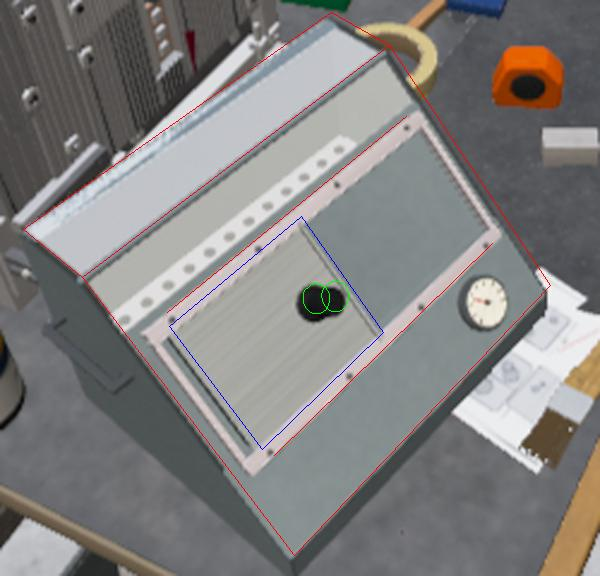

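View pics/ovB.png

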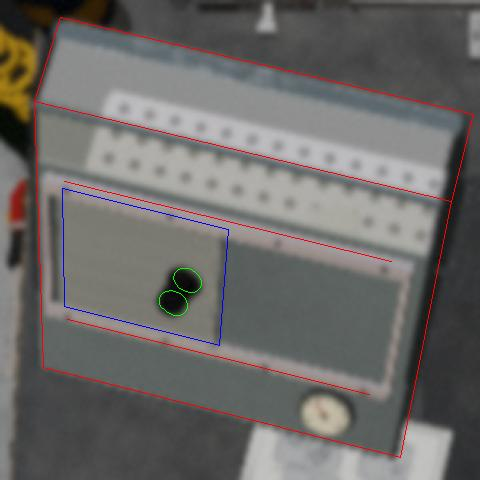

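The overlay matches well at the knob and the lower edges. The upper channel edge I picked is really its base (d=0), whose wall both cameras can see, so I'll fix that and refit.

```bash
sed -i 's/"chU":(SL(58,115,11),SL(58,-110,11))/"chU":(SL(58,115,0),SL(58,-110,0))/' boxfit.py; python3 boxfit.py; python3 - <<'E'
from boxfit import *
p=np.load("box.npy")
# side / top knob comparisons
print(proj("side",T(p,[SL(0,28,8),SL(0,28,36)])),proj("top",T(p,[SL(0,28,8),SL(0,28,36)])))
E
```

```text
side [ 0.5538694  -0.06662167 -0.2502683 ]
top [ 0.55552036 -0.06462635 -0.23495188]
None [ 0.55492526 -0.06666978 -0.2411731 ]
[ 3.1  2.6 -3.1 -0.7  0.1  0.1 -0.   2.1 -0.3  3.8 -0.3 -2.2  0.1  0.9
  2.1 -0.2 -0.8 -0.8  0.2 -1.   0.2 -2.6  1.9  0.6 -2.  -2.9  0.5 -0.1]
knob [[ 0.5179161  -0.02873248  0.13999908]]
port [[ 0.54206614 -0.0017187   0.123     ]]
lamp [ 0.73088506 -0.17257673  0.22007057] [ 3.61969206  1.32716136 -1.6118014  -4.10224189]
tape [ 0.52886958 -0.40169686  0.02377577] [ 0.4  0.1 -0.1 -0.4]
reel [ 0.65871839 -0.37377938  0.0197198 ] [-2.9 -0.8  1.   3.1]
[[226.86745348 279.41443285]
 [234.79539698 278.39724499]] [[198.25818179 207.53784227]
 [193.75471623 214.61980449]]
```

```bash
python3 -m jog '[[0,-10,30,0],[20,-55,60,0.02],[40,-110,80,0.06],[60,-165,80,0.1],[82,-220,80,0.14],[105,-275,80,0.178],[127,-330,80,0.178],[150,-380,80,0.178]]' 0.15 40; python3 -m jog '[[22,-55,0,0],[45,-110,-10,0],[67,-165,-20,0],[90,-215,-30,0],[104,-243,-40,0],[104,-243,-50,0],[104,-243,-60,0],[104,-243,-60,0]]'; python3 -c "
from bench import *
print(get_state()['tool_rot'])"
```

```text
time: 1.1
position: [0.4147, 0.2116, 0.2797]
tool_rot: [0.378, 3.119, 0.0]
ft_force: [0.7, -0.3, 0.6]
grip_width: 0.577
time: 2.1
position: [0.5174, -0.0275, 0.2189]
tool_rot: [-0.373, -3.117, -0.0]
ft_force: [0.2, 0.9, 0.2]
grip_width: 0.568
[-3.73020336e-01 -3.11735558e+00 -2.96371475e-04]
```

```bash
python3 -m jog '[[0,-1,-25,0],[0,-1,-50,0],[0,-1,-65,0],[0,-1,-75,0],[0,-1,-82,0],[0,-1,-90,0],[0,-1,-90,0],[0,-1,-90,0]]'; python3 -m jog '[[0,0,0,0],[0,0,0,0],[0,0,0,0],[0,0,0,0],[0,0,0,0],[0,0,0,0],[0,0,0,0],[0,0,0,0]]' -1 15; python3 - <<'E'
from bench import *
import cv2
s=get_image("side")["image"][:,:,::-1];t=get_image("top")["image"][:,:,::-1]
import numpy as np
r=lambda i:cv2.resize(i,(400,600),interpolation=cv2.INTER_CUBIC)
cv2.imwrite("pics/knob1.png",np.hstack([r(s[170:350,160:280]),r(t[130:280,145:245])]))
E
```

```text
time: 3.1
position: [0.5187, -0.0302, 0.1302]
tool_rot: [0.377, 3.118, 0.0]
ft_force: [0.3, 0.4, -0.5]
grip_width: 0.574
time: 4.1
position: [0.5184, -0.0301, 0.1299]
tool_rot: [0.377, 3.119, 0.0]
ft_force: [-0.5, -0.2, 1.5]
grip_width: 0.004
```

View pics/knob1.png

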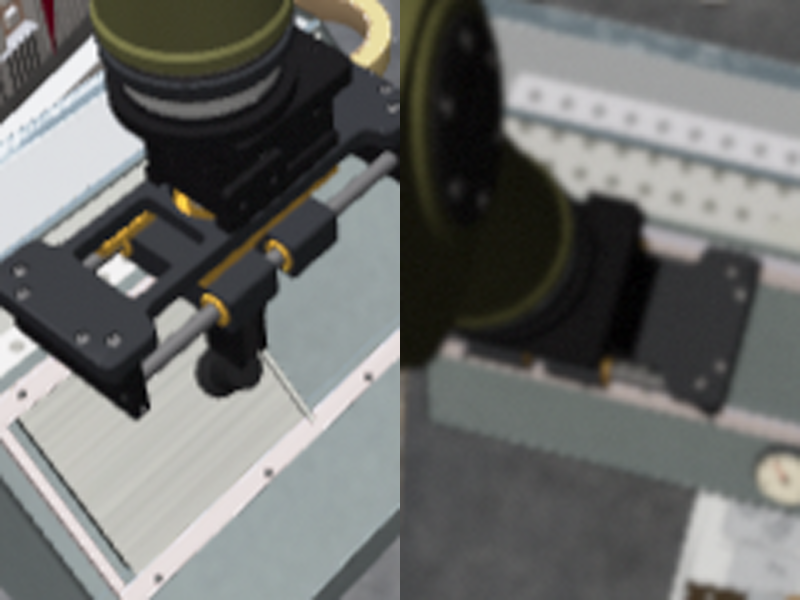

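The picture shows the jaws closed with the knob not between them. It sits at about side (227,281), apparently on the near side of the fingers. I'll compare the projected TCP with the image.

```bash
python3 - <<'E'
from bench import *
from boxfit import *
p=np.load("box.npy")
st=get_state();print(st["position"],R.from_rotvec(st["tool_rot"]).as_matrix().round(3))
d=get_image("side");print(np.array(d["position"])-C["side"]["position"])
q=lambda P,n:[((a-o)*f).round(0).tolist() for a in proj(n,P) for o,f in[((np.array([160,170]),1/.3) if n=="side" else (np.array([145,130]),4))]]
for z in(0,.02,.05,.07): print(z,q(st["position"]+[0,0,z],"side"),q(st["position"]+[0,0,z],"top"))
print("knob tip,base",q(T(p,[SL(0,28,36),SL(0,28,8)]),"side"))
print("slope corners", q(T(p,[SL(-58,140,11)]),"side"))
E
```

```text
[ 0.5183755  -0.03014725  0.12987351] [[-0.971  0.238  0.   ]
 [ 0.238  0.971  0.   ]
 [-0.     0.    -1.   ]]
[0. 0. 0.]
0 [[244.0, 372.0]] [[207.0, 333.0]]
0.02 [[241.0, 347.0]] [[199.0, 326.0]]
0.05 [[235.0, 308.0]] [[186.0, 316.0]]
0.07 [[232.0, 280.0]] [[177.0, 309.0]]
knob tip,base [[249.0, 361.0], [223.0, 365.0]]
slope corners [[124.0, 622.0]]
```

```bash
python3 - <<'E'
from bench import *
import cv2,numpy as np
s=get_image("side")["image"][:,:,::-1];t=get_image("top")["image"][:,:,::-1]
g=lambda i:(255*(i/255.)**.5).astype(np.uint8)
cv2.imwrite("pics/knob2.png",cv2.resize(g(s[250:310,205:265]),(600,600),interpolation=cv2.INTER_CUBIC))
E
```

```text
(no output)
```

View pics/knob2.png

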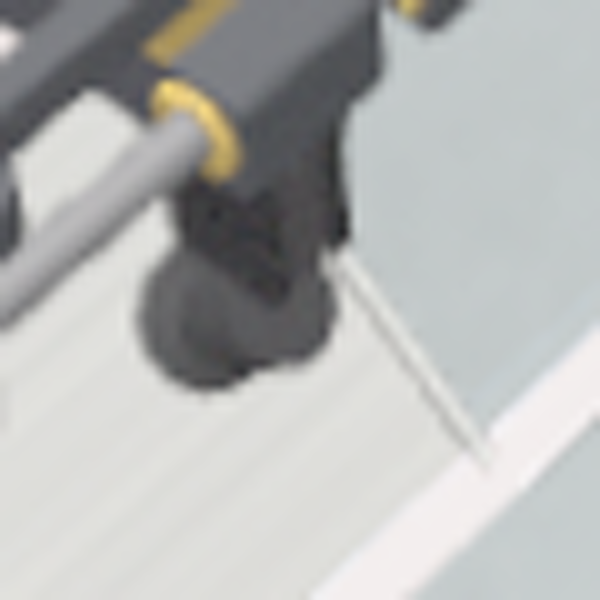

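The enlarged crop shows the knob's base at side px (226,281.5) and its outer end at about (233.5,281.5). The finger tip overlaps it from above, so I'll triangulate the knob itself.

```bash
python3 - <<'E'
from boxfit import *
p=np.load("box.npy");print(T(p,[SL(0,28,36),SL(0,28,8)]))
for nm,a,b in(("tip",(233.5,281.5),(193.3,214.3)),("base",(226,281.5),(197.5,207.5)),("TCP?",(233,280),(196.7,213.2))):
    f=lambda P:np.r_[proj("side",P)[0]-a,proj("top",P)[0]-b];r=least_squares(f,[.5,0,.1]);print(nm,r.x,r.fun.round(1))
E
python3 -m jog '[[0,0,0,0],[0,0,0,0],[0,0,0,0],[0,0,0,0],[0,0,0,0],[0,0,0,0],[0,0,0,0],[0,0,0,0]]' 0.15 15
python3 -m jog '[[0,0,0,0],[-2,0,-3,0],[-4,0,-6,0],[-6,0,-8,0],[-7,0,-10,0],[-7,0,-10,0],[-7,0,-10,0],[-7,0,-10,0]]' 
python3 -m jog '[[0,0,0,0],[0,0,0,0],[0,0,0,0],[0,0,0,0],[0,0,0,0],[0,0,0,0],[0,0,0,0],[0,0,0,0]]' -1 15
```

```text
[[ 0.51242294 -0.02738138  0.14565596]
 [ 0.531649   -0.03211023  0.12585688]]
tip [ 0.51400785 -0.02498606  0.13952938] [-0.  -0.   0.   0.1]
base [ 0.53223565 -0.0297593   0.12276727] [-0. -0.  0.  0.]
TCP? [ 0.5182548  -0.03069932  0.13375966] [ 0.2  0.1 -0.1 -0.3]
time: 5.35
position: [0.5184, -0.0302, 0.1299]
tool_rot: [0.377, 3.119, 0.0]
ft_force: [0.2, -0.5, 0.5]
grip_width: 0.57
time: 6.35
position: [0.5115, -0.0302, 0.12]
tool_rot: [0.377, 3.119, 0.0]
ft_force: [-0.2, -0.1, 1.0]
grip_width: 0.576
time: 7.35
position: [0.5114, -0.0301, 0.1199]
tool_rot: [0.377, 3.119, 0.0]
ft_force: [0.8, 2.7, -0.4]
grip_width: 0.212
```

Now the knob is held (width 18.5 mm). I'll slide the shutter open along the box's -y.

```bash
python3 -m jog '[[-2,-8,0,0],[-6,-24,0,0],[-10,-41,0,0],[-14,-58,0,0],[-18,-74,0,0],[-22,-90,0,0],[-26,-106,0,0],[-28,-113,0,0]]' - 25;  python3 -m jog '[[0,-1,0,0],[-0.5,-2,0,0],[-0.7,-3,0,0],[-1,-4,0,0],[-1,-4,0,0],[-1,-4,0,0],[-1,-4,0,0],[-1,-4,0,0]]'
```

```text
time: 8.35
position: [0.4843, -0.1386, 0.1199]
tool_rot: [0.376, 3.118, 0.014]
ft_force: [2.5, 20.6, 1.6]
grip_width: 0.208
time: 9.35
position: [0.4843, -0.1385, 0.1198]
tool_rot: [0.369, 3.119, 0.018]
ft_force: [2.2, 19.7, 2.6]
grip_width: 0.203
```

```bash
python3 -m jog '[[0.5,2,0,0],[1,4,0,0],[1.3,5.5,0,0],[1.3,5.5,0,0],[1.3,5.5,0,0],[1.3,5.5,0,0],[1.3,5.5,0,0],[1.3,5.5,0,0]]';  python3 -m jog '[[0,0,0,0],[0,0,0,0],[0,0,0,0],[0,0,20,0],[0,0,50,0],[0,0,80,0],[0,0,110,0],[0,0,110,0]]' 0.15
python3 - <<'E'
from bench import *
import cv2,numpy as np,pickle
for n in("side","top"): pickle.dump(get_image(n),open(n+"1.pkl","wb"))
s=pickle.load(open("side1.pkl","rb"))["image"][:,:,::-1];t=pickle.load(open("top1.pkl","rb"))["image"][:,:,::-1]
r=lambda i:cv2.resize(i,(400,600),interpolation=cv2.INTER_CUBIC)
cv2.imwrite("pics/open.png",np.hstack([r(s[175:385,140:280]),r(t[120:270,140:240])]))
E
```

```text
time: 10.35
position: [0.4843, -0.1384, 0.1199]
tool_rot: [0.374, 3.119, 0.007]
ft_force: [-0.5, 9.8, 1.9]
grip_width: 0.208
time: 11.35
position: [0.4852, -0.1432, 0.2322]
tool_rot: [0.378, 3.114, -0.001]
ft_force: [-0.5, -0.3, 0.2]
grip_width: 0.575
```

View pics/open.png

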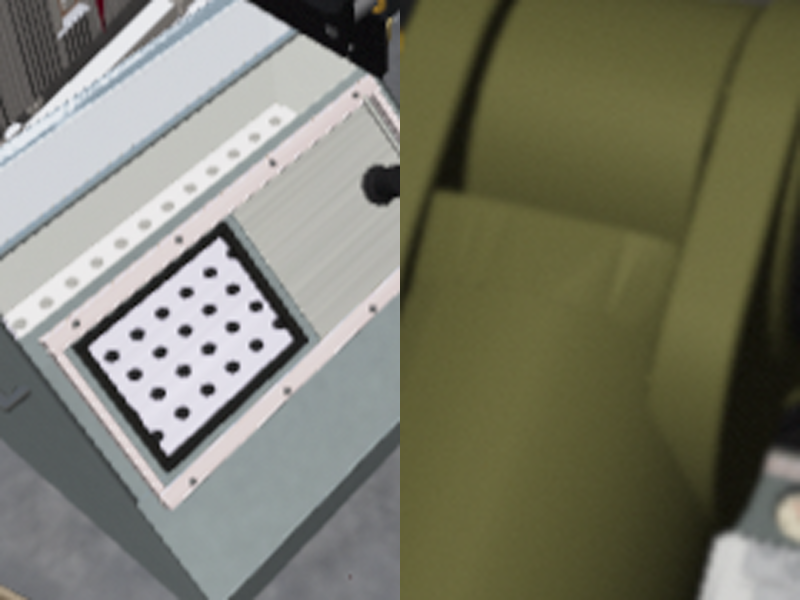

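The shutter is open. The rim's outer corners in the crop are about (75,347), (225,224), (308,342) and (168,470). I'll use these with the knob's open-stop position to check the box pose.

```bash
python3 - <<'E'
from boxfit import *
p=np.load("box.npy")
o=[cr(u,v,0,0,140,175,20/7) for u,v in((75,347),(225,224),(308,342),(168,470))]
P=[SL(44,56,4),SL(44,-56,4),SL(-44,-56,4),SL(-44,56,4)]
print((proj("side",T(p,P))-o).round(1).tolist())
r,_=fit({"side":list(zip(P,o))},p);print("side rim fit",r,_.round(1).tolist())
# combine: edges + rim + knob open stop y_b=-90 at TCP
k=np.array([.4843,-.1385])
def g(p):
    d=k-p[:2];yb=-np.sin(p[2])*d[0]+np.cos(p[2])*d[1]
    return np.r_[res(p)*.5,(proj("side",T(p,P))-o).ravel(),(yb+.090)*1000/1.0]
r=least_squares(g,p,loss="soft_l1").x;print("comb",r,g(r)[-9:].round(1)); np.save("box2.npy",r)
print("knob shut",T(r,SL(0,28,28)), "touch pts",T(r,[SL(-85,100,0),SL(-85,-100,0)]))
E
```

```text
[[31.5, -27.4], [27.4, -24.9], [26.7, -25.2], [30.6, -27.1]]
side rim fit [ 0.570327   -0.00217923 -0.24749273] [[-1.1, -0.1], [0.0, -1.4], [1.0, -0.2], [0.1, 1.9]]
comb [ 0.55976737 -0.04858214 -0.24410871] [ 22.3 -20.2  19.8 -18.6  19.5 -18.5  22.  -19.4 -15.5]
knob shut [[ 0.52286973 -0.01053636  0.13999908]] touch pts [[ 0.50116118  0.06907051  0.06009565]
 [ 0.45282287 -0.12500012  0.06009565]]
```

```bash
python3 - <<'E'
from boxfit import *
p=np.load("box.npy")
o=[cr(u,v,0,0,140,175,20/7) for u,v in((75,347),(225,224),(308,342),(168,470))]
P=[SL(44,116,4),SL(44,4,4),SL(-44,4,4),SL(-44,116,4)]
print((proj("side",T(p,P))-o).round(1).tolist())
r,_=fit({"side":list(zip(P,o))},p);print("side rim fit",r,_.round(1).tolist())
k=np.array([.4843,-.1385])
def g(p):
    d=k-p[:2];yb=-np.sin(p[2])*d[0]+np.cos(p[2])*d[1]
    return np.r_[res(p)*.5,(proj("side",T(p,P))-o).ravel(),(yb+.090)*1000/1.0]
r=least_squares(g,p,loss="soft_l1").x;print("comb",r,g(r)[-9:].round(1)); np.save("box2.npy",r)
print("knob shut",T(r,SL(0,28,28)), "touch pts",T(r,[SL(-85,100,0),SL(-85,-100,0)]))
E
```

```text
[[2.1, -2.9], [2.4, -4.0], [3.4, -3.1], [3.2, -1.1]]
side rim fit [ 0.55562858 -0.06035101 -0.2474927 ] [[-1.1, -0.1], [0.0, -1.4], [1.0, -0.2], [0.1, 1.9]]
comb [ 0.55581103 -0.06302744 -0.24527984] [-0.1 -1.4  0.8 -2.6  1.8 -1.5  1.1  0.5 -0.6]
knob shut [[ 0.51895798 -0.02493847  0.13999908]] touch pts [[ 0.49734267  0.05469377  0.06009565]
 [ 0.44877711 -0.13932011  0.06009565]]
```

```bash
python3 -m jog '[[2,25,0,0],[4,60,0,0],[6,110,0,0],[8,150,0,0],[12,185,0,0],[13,198,-30,0],[13,198,-70,0],[13,198,-110,0]]' -1 15;  python3 -m jog '[[0,0,-20,0],[0,0,-35,0],[0,0,-40,0],[0,0,-43,0],[0,0,-46,0],[0,0,-49,0],[0,0,-52,0],[0,0,-52,0]]'
```

```text
time: 12.45
position: [0.4958, 0.056, 0.1174]
tool_rot: [-0.377, -3.118, 0.002]
ft_force: [1.0, 0.9, -0.6]
grip_width: 0.006
time: 13.45
position: [0.4965, 0.0563, 0.0677]
tool_rot: [-0.377, -3.119, 0.0]
ft_force: [-0.9, -0.5, 0.1]
grip_width: 0.005
```

```bash
python3 -m jog '[[0,0,-1,0],[0,0,-2,0],[0,0,-3,0],[0,0,-4,0],[0,0,-5,0],[0,0,-5,0],[0,0,-5,0],[0,0,-5,0]]';  python3 -m jog '[[0,0,-1,0],[0,0,-2,0],[0,0,-3,0],[0,0,-4,0],[0,0,-5,0],[0,0,-5,0],[0,0,-5,0],[0,0,-5,0]]'
```

```text
time: 14.45
position: [0.4967, 0.0563, 0.0629]
tool_rot: [0.377, 3.119, 0.0]
ft_force: [-0.2, 0.1, 0.2]
grip_width: 0.005
time: 15.45
position: [0.4967, 0.0563, 0.0579]
tool_rot: [0.377, 3.119, 0.0]
ft_force: [-0.0, -0.6, 0.3]
grip_width: 0.007
```

```bash
python3 -m jog '[[0,0,-1,0],[0,0,-2,0],[0,0,-3,0],[0,0,-4,0],[0,0,-5,0],[0,0,-6,0],[0,0,-6,0],[0,0,-6,0]]';  python3 -m jog '[[0,0,-1,0],[0,0,-2,0],[0,0,-3,0],[0,0,-4,0],[0,0,-5,0],[0,0,-6,0],[0,0,-6,0],[0,0,-6,0]]'
```

```text
time: 16.45
position: [0.4967, 0.0563, 0.0519]
tool_rot: [0.377, 3.119, 0.0]
ft_force: [0.3, 0.8, -0.0]
grip_width: 0.002
time: 17.45
position: [0.4972, 0.0563, 0.0473]
tool_rot: [0.377, 3.118, 0.001]
ft_force: [-3.4, -0.3, 11.1]
grip_width: 0.01
```

Contact with the slope came about 10–20 mm deeper than modelled. I'll let the fit free up height to see what the images prefer.

```bash
cat > fit6.py <<'E'
from boxfit import *
o=[cr(u,v,0,0,140,175,20/7) for u,v in((75,347),(225,224),(308,342),(168,470))]
P=[SL(44,116,4),SL(44,4,4),SL(-44,4,4),SL(-44,116,4)]
k=np.array([.4843,-.1385])
def T4(p,P): return T(p[:3],P)+[0,0,p[3]]
def g(p,knob=1):
    out=[]
    for n in L:
        for kk,(a,b) in L[n].items():
            q=proj(n,T4(p,M[kk]));e=(q[1]-q[0])/np.linalg.norm(q[1]-q[0]);nn=np.array([-e[1],e[0]])
            out+=[(np.array(a)-q[0])@nn,(np.array(b)-q[0])@nn]
    out+=list((proj("side",T4(p,P))-o).ravel())
    K=[SL(0,28,36),SL(0,28,8)]
    out+=list((proj("side",T4(p,K))-[(233.5,281.5),(226,281.5)]).ravel())+list((proj("top",T4(p,K))-[(193.3,214.3),(197.5,207.5)]).ravel())
    d=k-p[:2];out.append(knob*(-np.sin(p[2])*d[0]+np.cos(p[2])*d[1]+.090)*1000)
    return np.array(out)
if __name__=="__main__":
    for kn in(0,1):
        r=least_squares(g,[.556,-.063,-.245,0],args=(kn,),loss="soft_l1");print(kn,r.x.round(4),r.cost);
    print(g(r.x).round(1).tolist())
    r0=least_squares(lambda q:g(np.r_[q,0]),[.556,-.063,-.245],loss="soft_l1");print(r0.x,r0.cost)
    a=np.array([.4972,.0563]);
    for p in(r.x,np.r_[r0.x,0]):
        d=a-p[:2];xb=np.cos(p[2])*d[0]+np.sin(p[2])*d[1];print("xb",xb,"slope z at centre",xb+.145+p[3],"at pad edge",xb+.1545+p[3])
E
python3 fit6.py
```

```text
0 [ 0.5569 -0.0649 -0.246  -0.0048] 31.1485031245698
1 [ 0.5569 -0.0646 -0.2465 -0.0047] 31.40240751962637
[2.4, 1.4, -3.2, -1.4, 2.5, 3.0, -0.9, 0.7, -1.4, 2.4, -0.2, -2.8, 2.6, 3.2, 2.7, -0.3, -0.1, -0.6, 1.0, -0.7, 0.7, -2.8, 2.2, 0.2, -0.8, -2.0, 0.6, -0.1, 0.5, -0.7, 1.0, -1.7, 1.8, -0.8, 1.4, 0.9, -0.4, -0.7, -0.7, 0.2, -0.1, -0.3, 0.3, -0.5, 0.6]
[ 0.55531202 -0.06382898 -0.24529719] 35.84636214059194
xb -0.08738615434021788 slope z at centre 0.0529013463158965 at pad edge 0.06240134631589651
xb -0.08554512642433112 slope z at centre 0.059454873575668865 at pad edge 0.06895487357566887
```

```bash
python3 - <<'E'
from h import *
t=np.array([.51838,-.03015,.12987]);c,s=np.cos(-.241),np.sin(-.241)
for w in(9.5,5):
  for l in(15,8):
    for dz in (0,9):
      print(w,l,dz,[proj("side",t+[ (c*a-s*b)/1e3,(s*a+c*b)/1e3,dz/1e3])[0].round(1).tolist() for a,b in((-w,l),(-w,-l),(w,l),(w,-l))])
E
python3 - <<'E'
from bench import *
import cv2,numpy as np,pickle
d=get_image("side");pickle.dump(d,open("side2.pkl","wb"));s=d["image"][:,:,::-1];t=get_image("top")["image"][:,:,::-1]
g=lambda i:(255*(i/255.)**.5).astype(np.uint8)
from h import proj
p=get_state()["position"];q=proj("side",p)[0];print(p,q,proj("top",p))
u,v=int(q[0]),int(q[1])
cv2.imwrite("pics/touch.png",cv2.resize(g(s[v-45:v+25,u-35:u+35]),(600,600),interpolation=cv2.INTER_CUBIC));print(u,v)
E
```

```text
9.5 15 0 [[230.9, 290.9], [243.9, 278.9], [222.3, 284.6], [235.4, 272.9]]
9.5 15 9 [[230.4, 287.5], [243.6, 275.5], [221.8, 281.2], [235.0, 269.5]]
9.5 8 0 [[234.0, 288.0], [240.9, 281.7], [225.4, 281.8], [232.4, 275.6]]
9.5 8 9 [[233.5, 284.7], [240.6, 278.3], [224.9, 278.4], [231.9, 272.2]]
5 15 0 [[228.8, 289.4], [241.9, 277.5], [224.3, 286.1], [237.4, 274.3]]
5 15 9 [[228.4, 286.0], [241.5, 274.1], [223.8, 282.7], [237.0, 270.9]]
5 8 0 [[231.9, 286.6], [238.9, 280.2], [227.4, 283.3], [234.4, 277.0]]
5 8 9 [[231.5, 283.2], [238.5, 276.8], [226.9, 279.9], [234.0, 273.6]]
[0.49715061 0.05632219 0.04732276] [221.37771248 357.28389701] [[167.95406237 227.606699  ]]
221 357
```

View pics/touch.png

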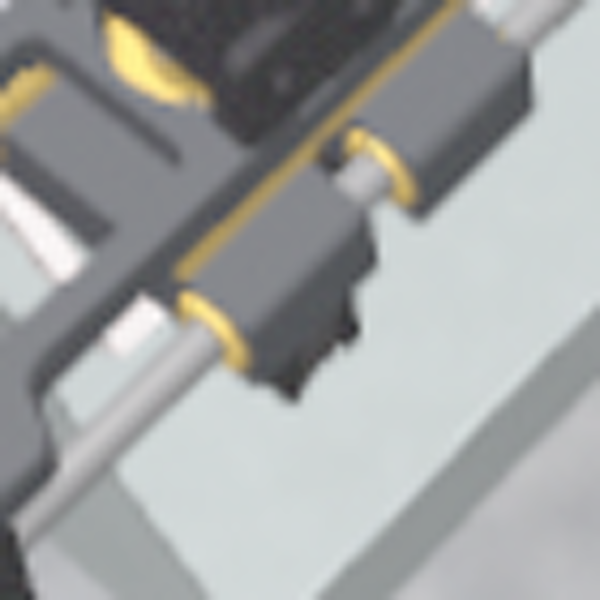

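This close view shows the finger end at side px (220,358.7), about 8 px above where a tip at the reported TCP should be. That fits fingertips ending about 20 mm behind the reported TCP, and so do the missed grip and the late contact. I'll check the body's plate corner in knob1 (px (202,294.5)) the same way.

```bash
python3 - <<'E'
from h import *
t=np.array([.51838,-.03015,.12987]);c,s=np.cos(-.241),np.sin(-.241)
for a,b in((-37.5,95),(-37.5,-95),(37.5,95)):
  for z in(50,70,80,90,110): print(a,b,z,((proj("side",t+[(c*a-s*b)/1e3,(s*a+c*b)/1e3,z/1e3])[0]-(160,170))/.3).round(0), ((proj("top",t+[(c*a-s*b)/1e3,(s*a+c*b)/1e3,z/1e3])[0]-(145,130))*4).round(0))
E
```

```text
-37.5 95 50 [140. 492.] [-11. 342.]
-37.5 95 70 [134. 466.] [-25. 335.]
-37.5 95 80 [131. 452.] [-32. 332.]
-37.5 95 90 [128. 438.] [-40. 329.]
-37.5 95 110 [121. 409.] [-56. 321.]
-37.5 -95 50 [430. 226.] [344. 430.]
-37.5 -95 70 [430. 198.] [339. 426.]
-37.5 -95 80 [430. 184.] [336. 424.]
-37.5 -95 90 [430. 169.] [333. 422.]
-37.5 -95 110 [431. 139.] [327. 417.]
37.5 95 50 [ 21. 397.] [ 32. 205.]
37.5 95 70 [ 13. 370.] [ 19. 195.]
37.5 95 80 [  9. 356.] [ 12. 190.]
37.5 95 90 [  4. 341.] [  6. 185.]
37.5 95 110 [ -5. 311.] [ -9. 174.]
```

```bash
python3 -m jog '[[0,0,40,0],[0,0,100,0],[-5,-20,150,0],[-20,-70,160,0.1],[-30,-125,160,0.25],[-45,-180,160,0.4],[-60,-235,160,0.55],[-77,-290,160,0.68]]' 0.15;  python3 -m jog '[[0,-28,-20,0],[0,-28,-70,0],[0,-28,-120,0],[0,-28,-160,0],[0,-28,-175,0],[0,-28,-180,0],[0,-28,-185,0],[0,-28,-185,0]]'
```

```text
time: 18.55
position: [0.419, -0.2353, 0.206]
tool_rot: [-0.691, 3.063, 0.0]
ft_force: [0.8, -0.0, 0.2]
grip_width: 0.569
time: 19.55
position: [0.4205, -0.262, 0.0218]
tool_rot: [-0.684, 3.064, -0.001]
ft_force: [-0.0, -0.3, -0.3]
grip_width: 0.575
```

```bash
python3 -m jog '[[0,0,-4,0],[0,0,-8,0],[0,0,-12,0],[0,0,-15,0],[0,0,-17,0],[0,0,-19,0],[0,0,-21,0],[0,0,-21,0]]';  python3 -m jog '[[0,0,-2,0],[0,0,-3,0],[0,0,-4,0],[0,0,-5,0],[0,0,-6,0],[0,0,-6,0],[0,0,-6,0],[0,0,-6,0]]'
```

```text
time: 20.55
position: [0.4195, -0.2616, -0.0003]
tool_rot: [0.684, -3.066, -0.0]
ft_force: [0.4, 0.6, -0.0]
grip_width: 0.573
time: 21.55
position: [0.4197, -0.2617, -0.0061]
tool_rot: [-0.684, 3.066, 0.0]
ft_force: [0.1, 0.5, -0.3]
grip_width: 0.576
```

The reading is -6 mm with no bench contact, which confirms the offset. I'll continue gently.

```bash
python3 -m jog '[[0,0,-2,0],[0,0,-3,0],[0,0,-5,0],[0,0,-6,0],[0,0,-8,0],[0,0,-9,0],[0,0,-9,0],[0,0,-9,0]]';  python3 -m jog '[[0,0,-1,0],[0,0,-2,0],[0,0,-3,0],[0,0,-4,0],[0,0,-5,0],[0,0,-6,0],[0,0,-6,0],[0,0,-6,0]]'
```

```text
time: 22.55
position: [0.4197, -0.2617, -0.0151]
tool_rot: [-0.684, 3.066, 0.0]
ft_force: [0.0, 0.4, 0.7]
grip_width: 0.575
time: 23.55
position: [0.4197, -0.2617, -0.0211]
tool_rot: [-0.684, 3.066, 0.0]
ft_force: [0.1, -0.7, 0.2]
grip_width: 0.575
```

```bash
python3 -m jog '[[0,0,-1,0],[0,0,-2,0],[0,0,-3,0],[0,0,-4,0],[0,0,-5,0],[0,0,-6,0],[0,0,-7,0],[0,0,-7,0]]'
```

```text
time: 24.55
position: [0.4199, -0.2616, -0.0225]
tool_rot: [-0.684, 3.065, 0.007]
ft_force: [-19.0, 12.0, 58.2]
grip_width: 0.573
```

Contact is at about -22 mm, so the true tip height is the reading + 22 mm (the slope touch gave 21). Next I'll grip the block by its near end with the tips 17 mm above the bench.

```bash
python3 -m jog '[[0,0,30,0],[3,-10,70,0],[15,-55,80,0],[26,-92,80,0],[26,-92,60,0],[26,-92,40,0],[26,-92,23,0],[26,-92,23,0]]';  python3 -m jog '[[0,0,0,0],[0,0,0,0],[0,0,0,0],[0,0,0,0],[0,0,0,0],[0,0,0,0],[0,0,0,0],[0,0,0,0]]' -1 45
python3 - <<'E'
from bench import *
import cv2,numpy as np,pickle
d=get_image("side");pickle.dump(d,open("side3.pkl","wb"));s=d["image"][:,:,::-1];t=get_image("top")["image"][:,:,::-1]
g=lambda i:(255*(i/255.)**.6).astype(np.uint8)
cv2.imwrite("pics/grasp.png",np.hstack([cv2.resize(g(s[165:240,280:355]),(400,400),interpolation=cv2.INTER_CUBIC),cv2.resize(g(t[195:270,300:375]),(400,400),interpolation=cv2.INTER_CUBIC)]))
E
```

```text
time: 25.55
position: [0.4445, -0.3526, -0.0067]
tool_rot: [0.684, -3.064, -0.004]
ft_force: [-0.5, -0.1, -0.2]
grip_width: 0.573
time: 26.55
position: [0.4462, -0.3541, -0.0045]
tool_rot: [-0.684, 3.065, -0.001]
ft_force: [-0.3, 0.3, 4.8]
grip_width: 0.278
```

View pics/grasp.png

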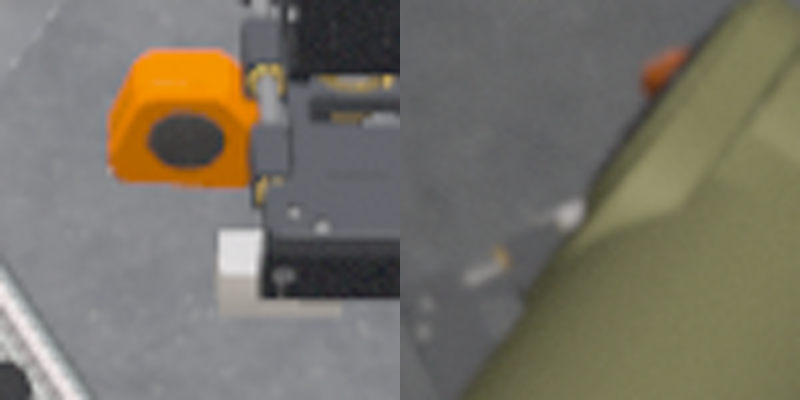

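Block gripped at 24.2 mm width, and its far end (side px (321,208)) has not moved. I'll lift it and carry it to the approach point in front of the port.

```bash
python3 -m jog '[[0,0,10,0],[0,0,35,0],[0,0,75,0],[0,0,120,0],[0,0,165,0],[0,5,190,-0.05],[0,20,195,-0.15],[0,45,195,-0.25]]';  python3 -m jog '[[0,45,0,-0.1],[2,95,0,-0.2],[4,145,0,-0.3],[8,200,0,-0.434],[11,255,0,-0.434],[14,305,0,-0.434],[14,331,0,-0.434],[14,331,0,-0.434]]'
```

```text
time: 27.65
position: [0.4448, -0.3087, 0.1899]
tool_rot: [0.289, -3.127, -0.0]
ft_force: [-1.1, 0.2, -3.5]
grip_width: 0.279
time: 28.65
position: [0.4585, 0.0249, 0.1892]
tool_rot: [-0.376, -3.117, -0.0]
ft_force: [0.3, -0.7, -3.0]
grip_width: 0.277
```

```bash
python3 -m jog '[[0,0,-20,-0.005],[0,0,-45,-0.005],[0,0,-70,-0.005],[0,0,-87,-0.005],[0,0,-87,-0.005],[0,0,-87,-0.005],[0,0,-87,-0.005],[0,0,-87,-0.005]]'; python3 - <<'E'
from bench import *
import numpy as np
from h import R
st=get_state();p=st["position"];M=R.from_rotvec(st["tool_rot"]).as_matrix();a=np.arctan2(M[1,0],M[0,0]);print(p,"yaw",(a+np.pi/2)%np.pi-np.pi/2)
for b in([.5553,-.0638,-.2453],[.5558,-.0630,-.2453]):
    c,s=np.cos(b[2]),np.sin(b[2]);d=p[:2]-b[:2];print("box xy",c*d[0]+s*d[1],-s*d[0]+c*d[1])
E
```

```text
time: 29.65
position: [0.4602, 0.0224, 0.1036]
tool_rot: [0.391, 3.116, 0.0]
ft_force: [0.4, -0.1, -2.6]
grip_width: 0.273
[0.46016744 0.02238898 0.10357967] yaw -0.24963872506114626
box xy -0.11321548296936759 0.060506184199107055
box xy -0.11350623734252427 0.05960870891003765
```

```bash
python3 -m jog '[[8,-2,0,0.004],[20,-5,0,0.004],[33,-8,0,0.004],[46,-11.5,0,0.004],[58,-14.5,0,0.004],[67,-16.7,0,0.004],[73,-18.2,0,0.004],[73,-18.2,0,0.004]]'; python3 - <<'E'
from bench import *
import cv2,numpy as np,pickle
d=get_image("side");s=d["image"][:,:,::-1]
st=get_state();print(st["position"],st["ft_force"])
g=lambda i:(255*(i/255.)**.6).astype(np.uint8)
cv2.imwrite("pics/in.png",cv2.resize(g(s[200:350,140:290]),(600,600),interpolation=cv2.INTER_CUBIC))
E
```

```text
time: 30.65
position: [0.5329, 0.0041, 0.1028]
tool_rot: [-0.385, -3.118, -0.0]
ft_force: [-0.7, 0.6, -1.6]
grip_width: 0.274
[0.53246969 0.00421427 0.10278471] [-0.52030806  0.34327163 -2.89513781]
```

View pics/in.png

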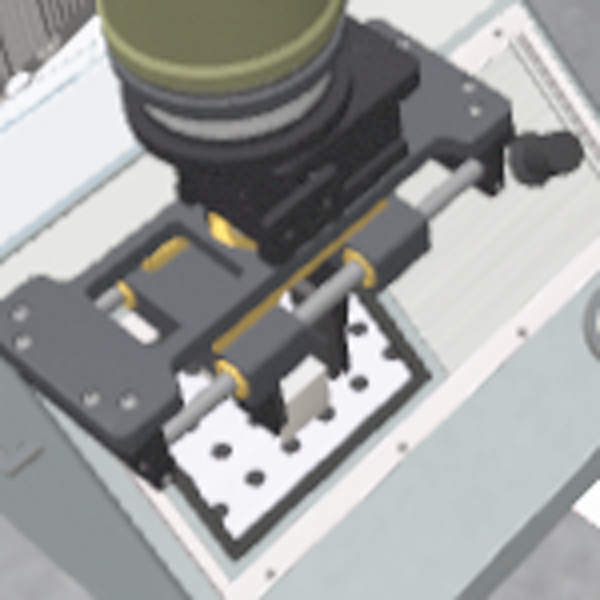

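The last view shows the block level inside the port (rear end at crop (288,440)) and clear of the rim on all sides. I'll lower it vertically.

```bash
python3 -m jog '[[0,0,-4,0],[0,0,-9,0],[0,0,-14,0],[0,0,-19,0],[0,0,-23,0],[0,0,-26,0],[0,0,-26,0],[0,0,-26,0]]'; python3 -m jog '[[0,0,-1,0],[0,0,-2,0],[0,0,-3,0],[0,0,-4,0],[0,0,-4,0],[0,0,-4,0],[0,0,-4,0],[0,0,-4,0]]'
```

```text
time: 31.7
position: [0.5328, 0.0041, 0.077]
tool_rot: [0.385, 3.118, 0.0]
ft_force: [-0.8, 0.3, -3.3]
grip_width: 0.279
time: 32.7
position: [0.5327, 0.0041, 0.0729]
tool_rot: [0.385, 3.118, 0.0]
ft_force: [0.2, -1.1, -2.6]
grip_width: 0.271
```

```bash
python3 -m jog '[[0,0,-0.5,0],[0,0,-1,0],[0,0,-1.5,0],[0,0,-1.5,0],[0,0,-1.5,0],[0,0,-1.5,0],[0,0,-1.5,0],[0,0,-1.5,0]]'; python3 -m jog '[[0,0,-0.5,0],[0,0,-1,0],[0,0,-1,0],[0,0,-1,0],[0,0,-1,0],[0,0,-1,0],[0,0,-1,0],[0,0,-1,0]]'
```

```text
time: 33.7
position: [0.5326, 0.0042, 0.0716]
tool_rot: [0.385, 3.118, 0.0]
ft_force: [-2.5, -0.1, 1.7]
grip_width: 0.278
time: 34.7
position: [0.5327, 0.0042, 0.0715]
tool_rot: [0.385, 3.118, 0.0]
ft_force: [-4.8, 0.1, 8.1]
grip_width: 0.276
```

Contact came at exactly the predicted rack height (reading 0.0716). I'll release with a small opening, then rise straight up and back out.

```bash
python3 -m jog '[[0,0,0,0],[0,0,0,0],[0,0,0,0],[0,0,0,0],[0,0,0,0],[0,0,0,0],[0,0,0,0],[0,0,0,0]]' -0.1; python3 -m jog '[[0,0,3,0],[0,0,10,0],[0,0,22,0],[-4,1,35,0],[-12,3,50,0],[-25,6,70,0],[-40,10,90,0],[-50,12,110,0]]'
```

```text
time: 35.7
position: [0.5327, 0.0041, 0.0704]
tool_rot: [0.385, 3.118, 0.0]
ft_force: [-0.0, 0.2, -0.2]
grip_width: 0.449
time: 36.7
position: [0.4816, 0.0166, 0.182]
tool_rot: [0.384, 3.117, 0.0]
ft_force: [-0.0, 0.3, 1.2]
grip_width: 0.452
```

The force dropped to zero on release. Now I'll go to the knob, and on the way check the block by image code (difference from the empty-port picture).

```bash
python3 -m jog '[[0,-20,20,0],[0,-60,20,0],[1,-105,20,0],[2,-140,20,0],[3,-154,10,0],[3,-154.5,0,0],[3,-154.5,0,0],[3,-154.5,0,0]]' 0.15
python3 - <<'E'
from bench import *
import cv2,numpy as np,pickle
from fit6 import *
a=pickle.load(open("side1.pkl","rb"))["image"].astype(int);b=get_image("side")["image"];cv2.imwrite("pics/placed.png",b[:,:,::-1])
D=(np.abs(b.astype(int)-a).max(2)>30).astype(np.uint8);D[:,:150]=0;D[:230]=0;D[:,250:]=0;D[345:]=0
n,l,s,c=cv2.connectedComponentsWithStats(D);print([(s[i].tolist(),c[i].round(1).tolist()) for i in range(1,n) if s[i][4]>20])
p=np.array([.5553,-.0638,-.2453])
for z in(76,101): print(z,proj("side",T(p,[(x,y,z) for x in(-43,7) for y in(47.5,72.5)])).round(0).tolist())
E
```

```text
time: 37.7
position: [0.4858, -0.1367, 0.1803]
tool_rot: [-0.381, -3.118, -0.001]
ft_force: [0.4, 0.1, -0.1]
grip_width: 0.574
[([191, 296, 34, 25, 327], [208.6, 308.6])]
76 [[225.0, 310.0], [214.0, 320.0], [204.0, 294.0], [193.0, 303.0]]
101 [[224.0, 301.0], [213.0, 312.0], [202.0, 285.0], [191.0, 295.0]]
```

The image difference lies at columns 191–225, rows 296–321, matching the predicted block footprint on the rack. Now the shutter.

```bash
python3 -m jog '[[-1,-1.5,-20,0],[-1,-1.5,-40,0],[-1,-1.5,-55,0],[-1,-1.5,-65,0],[-1,-1.5,-70,0],[-1,-1.5,-70,0],[-1,-1.5,-70,0],[-1,-1.5,-70,0]]'; python3 -m jog '[[0,0,0,0],[0,0,0,0],[0,0,0,0],[0,0,0,0],[0,0,0,0],[0,0,0,0],[0,0,0,0],[0,0,0,0]]' -1 25
```

```text
time: 38.75
position: [0.4851, -0.14, 0.1109]
tool_rot: [0.385, 3.117, -0.0]
ft_force: [0.6, -0.4, -0.4]
grip_width: 0.572
time: 39.75
position: [0.485, -0.1385, 0.1104]
tool_rot: [0.384, 3.118, 0.003]
ft_force: [1.0, 5.8, -0.0]
grip_width: 0.22
```

```bash
python3 -m jog '[[2,8,0,0],[6,24,0,0],[10,41,0,0],[14.5,58,0,0],[19,75,0,0],[23,92,0,0],[27,107,0,0],[28.5,114,0,0]]'; python3 -m jog '[[0.5,2,0,0],[1,4,0,0],[1.2,5,0,0],[1.5,6,0,0],[1.5,6,0,0],[1.5,6,0,0],[1.5,6,0,0],[1.5,6,0,0]]'
```

```text
time: 40.75
position: [0.5136, -0.0244, 0.1104]
tool_rot: [0.383, 3.118, 0.001]
ft_force: [1.0, -3.0, -0.4]
grip_width: 0.224
time: 41.75
position: [0.5137, -0.0239, 0.1104]
tool_rot: [-0.39, -3.116, 0.006]
ft_force: [-1.7, -8.6, 1.7]
grip_width: 0.222
```

```bash
python3 -m jog '[[0,0,0,0],[0,0,0,0],[0,0,0,0],[0,0,20,0],[0,0,45,0],[0,0,70,0],[-10,10,100,0],[-20,40,120,0]]' 0.15; python3 -m jog '[[-20,50,10,0],[-30,100,10,0],[-40,160,10,0],[-50,210,10,0],[-60,250,10,0],[-70,270,10,0],[-70,270,10,0],[-70,270,10,0]]'; python3 - <<'E'
from bench import *
import cv2,numpy as np,pickle
from fit6 import *
d=get_image("side");b=d["image"];a=C["side"]["image"]
D=np.abs(b.astype(int)-a).max(2);cv2.imwrite("pics/end.png",b[:,:,::-1])
print("arm/other diff per area: shutter",(D[245:345,165:255]>30).sum(),"knob",(D[270:295,215:245]>30).sum())
t=get_image("top")["image"];Dt=np.abs(t.astype(int)-C["top"]["image"]).max(2)>40
for nm,(x0,y0,x1,y1) in dict(tape=(345,200,372,232),reel=(320,140,366,185),brush=(210,270,275,295),knob=(185,200,205,220)).items():print(nm,Dt[y0:y1,x0:x1].sum())
# window region: stored blocks area
print("window side diff",(D[160:250,220:275]>30).sum())
E
```

```text
time: 42.75
position: [0.495, 0.0198, 0.2318]
tool_rot: [0.389, 3.116, 0.001]
ft_force: [-0.1, -0.0, 0.4]
grip_width: 0.574
time: 43.75
position: [0.4252, 0.2891, 0.2403]
tool_rot: [0.387, 3.117, -0.001]
ft_force: [0.3, -1.0, 0.3]
grip_width: 0.575
arm/other diff per area: shutter 6681 knob 424
tape 0
reel 0
brush 0
knob 0
window side diff 4192
```

```bash
python3 -c "
from bench import *
s=get_state();print(s['time'],s['ft_force'],abs(s['qd']).max())
print(close_job())"
```

```text
43.85 [ 0.5557475  -0.39501145 -0.22946566] 0.0036674435760933126
the job is handed in; nothing more can be done
None
```

The larger steel block is in the dry box, flat on the rack, and the shutter is shut. I handed the job in at 43.9 s; no verdict is reported.

**What I did:**
- I slid the shutter open by its knob until it reached the stop.
- I gripped the block by its near end, passed it level through the port and lowered it onto the rack. Contact came at the predicted height.
- I released it, then slid the shutter back 118.1 mm to its stop.

**Checks that came out well:**
- After release the tool force was zero. The image difference at the port matched the predicted block position in columns and lower edge; its upper rows did not show.
- In the last top image, the knob, tape measure, reel and brush areas were unchanged from the start.
- The wrist force read about zero and the arm was still at hand-in.

**What failed or disagreed:**
- **Tool height:** the reported height was about 22 mm below the true finger ends. Because of this the first knob grip closed on nothing. I found the offset by touching the slope and then the bench, where the force reached 58 N, and corrected for it.
- **Not checked at the end:** the arm blocked the last side view, so the shutter was confirmed from the top view and its travel only. I did not check the stored blocks separately; the tool stayed in the left half of the box.

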